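# Put a tilting hub stand on its kickstand and hold it up

## Robot

A 7-joint arm with a two-finger parallel gripper is mounted at the origin on the work surface. World frame = base frame: x ahead of the robot, y to its left, z up, the work surface at z = 0. Lengths are in m, angles in rad, forces in N, time in s.
With the tool pointing down it reaches from about 0.35 to 0.9 m from the base axis. Payload 8.1 kg.
Tool frame: the origin (TCP) lies midway between the tips of the shut fingers; the grasp point (between the pads) lies 19 mm behind it; z points along the fingers, y is the line along which they close (so a half turn about z gives the same grasp; the last joint's range is limited). The gripper opens to 92 mm and grips with 3 to 60 N. Pads are 19 mm wide; open, the fingers measure 130 mm over their backs; the gripper's body (75 mm by 190 mm) begins 47 mm behind the grasp point.
Start: joints at [1.207, 0.434, 0.025, 1.573, -0.012, 1.134, -0.075], TCP at [0.161, -0.604, 0.227] pointing down, gripper open.
Joint ranges: [-2.62, 2.62], [-0.44, 2.09], [-1.27, 1.32], [0.08, 2.57], [-1.32, 4.46], [0.12, 2], [-2.74, 2.74]. Speed limits (rad/s): [2.22, 2.22, 3.01, 3.01, 3.14, 3.14, 3.14].

## Interface

Orientations are given as a rotation vector (axis times angle).
In Python, from cell import readout, get_image, calibration, ticket gives the robot as it stands. The module is installed in compiled form; this text tells all that it offers.
- The arm moves only by the tool move_arm, never from a script. Its argument "series" is a list of rows, each a list of 6 numbers: the shift along the world's x, y, z as a fraction of full scale, then the turn, a rotation vector about the world's x, y, z as a fraction of full scale. A call has 1 to 5 rows; each row is the pose to reach, as a shift and turn from the pose commanded when the call began; what a row does not reach only later rows make up. Full scale, the value 1, is 0.75 m for a shift and 60 degrees for a turn. A row lasts 1/10 s, in which the tool goes at most 50 mm and 8.59 degrees, less where a joint would pass 70% of its speed; a pose out of reach is approached as far as the arm can. A call with a number of a shift or a turn outside -1 to 1 is refused whole. A call with a gripper value outside its range is refused whole. "claw" is the opening, from -1 (shut) to 1 (fully open), so that 0 is half open, set as the call begins (left out, the last holds). The fingers move at their own pace and stop on an object; "squeeze" is the grip in N (left out, the last holds). Time passes only in rows, so rows that repeat a pose let the fingers close. It gives the time, the measured TCP pose, the force, the opening and the grip force at its end, in the units of the state.
- readout.observe(): the state, without advancing time (a new reading comes with each control period).
- get_image(name): name is "scene" or "top" or "wrist"; returns (picture, depth): 400x640x3 uint8, red, green, blue; 400x640 float32, m along the optical axis (not along the pixel's ray), 0 where there is no reading.
- calibration(name): a dict with "fx", "fy", "cx", "cy" (pixels), "k1" (the pictures are not rectified: a ray, as slopes to the right and down, at radius r is drawn at 1 + k1 r^2 times it, then the intrinsics apply), "view" (4x4, takes a point from world to camera coordinates); the wrist camera has in their place "mount" (4x4, takes a point from camera to tool coordinates, whose origin is the TCP and whose axes are the flange's). Camera axes: x right, y down, z forward; pixel columns grow to the right and rows downward; lengths in m; the calibration is good to about 2 mm. A picture is of the moment at which its call begins: read the wrist's pose just before it. calibration takes no time and is no camera call.
- ticket.sign_off(): hands the job in; it is judged then, once.
The state is a dict: "clock": time; "joints": joint angles; "dq": joint speeds; "joint_efforts": joint torques, N m; "position": TCP position; "ee_rot": TCP orientation; "force": force on the tool from outside, world axes, zero at the start; "ft_torque": the same for the moment, N m; "width": opening from 0.0 (shut) to 1.0 (fully open); "gripper_force": force on a finger pad.
Only numpy, scipy, OpenCV 4.12 (cv2) and the standard library are available. Lean on these libraries where they do the work, as an engineer would, in place of code of your own. Each camera call takes 0.05 s, during which the arm holds its last target. There are 200 camera calls.

## Task

Lift the piston that is in the kickstand's way off the base of the hub stand and stand it gently, crown up, in the open parts tray. Then swing the folded kickstand over its top centre and all the way down to its stop, and after that take the leaning frame by its top bar, bring it upright and keep it there, because it tips over again as soon as it is let go: finish while still gripping the bar with the frame upright. Leave the other things on the bench where they are.

Things in the scene. Friction and masses are not known exactly. Their poses are not given: they have to be found in the camera images.
- stand: fixed dark steel base plate, 250 x 220 x 12 mm, x from -100 to +150, y +-110 mm in its own axes; origin on the bench top. The frame's tipping axis runs along its y through (0, 0, 30 mm). The frame leans to its -x (roughly to the robot) at the start; kickstand and piston are on the +x side
- hub_face (a point): outer end of the steel wheel hub on the frame's -x side: flange 96 mm diameter, barrel 58 mm diameter reaching 83 mm from the frame, hub axis 98 mm up from the tipping axis. Frame: two 18 mm square grey uprights at y = +-47 mm, 190 mm tall, and a cross plate between them from 55 to 140 mm
- frame: the hinged frame with its hub; origin on its tipping axis, 30 mm above the bench, z up along the uprights, x and y as the stand's when upright. Starts leaning about 0.38 rad to -x (stop); other stop 0.30 to +x. No spring, light damping: the hub's weight always tips it back to -x; upright, 1 to 3 N at the bar holds it. With the kickstand down its foot meets the base plate just at upright
- grip_bar (a point): top bar of the frame: steel round bar 18 mm diameter, 150 mm long along the stand's y. Point at its middle, 200 mm from the tipping axis: at the start 74 mm to the stand's -x at height 216 mm; upright, height 230 mm above the tipping axis. Free underneath for 50 mm between the uprights (y = +-38 mm): can be gripped at its middle from above, fingers closing along the stand's x
- kickstand (a joint): turn of the kickstand about an axis along the frame's x, rad: 0 = leg up along the frame, growing as it swings to the stand's +y side and down. Starts at the folded stop, about -0.30 (leaning to the stand's -y). Past 0 its weight carries it on by itself, in a few seconds, to the down stop at 2.80; under 0.5 N at the foot moves it
- kick_foot (a point): centre of the kickstand's 22 mm rubber ball foot, at the end of a straight steel leg 14 mm thick. Pivot: 22 mm to the frame's +x, 120 mm up from the tipping axis; the foot is 65 mm further to +x and 135 mm off the pivot's axis. Folded: about 290 mm above the bench, 40 mm to the stand's -y, leg about upright seen along y. Down: at x 83, y 45 mm of the stand
- piston: bare aluminium piston, cylinder 56 mm in diameter and 60 mm tall, 0.2 to 0.5 kg, standing crown up (grooved end and flat crown above) on the base plate (12 mm above the bench) where the kickstand comes down. Origin at the centre of its underside, z up
- tray: fixed open grey plastic parts tray, empty, outside 240 x 180 x 40 mm (x by y by z), wall 4 mm, on the bench to the left or right of the stand. Origin under its centre
- tray_in (a point): centre of the tray's inner floor, about 4 mm above the bench; axes as the tray
- toolbox: fixed closed steel toolbox 240 x 160 x 85 mm with a handle to 114 mm high, on the side opposite the tray; origin under its centre. Not needed
- socket: bystander: steel wrench socket standing on the base plate, 24 mm diameter, 34 mm tall; origin under its centre
- bearing: bystander: steel bearing ring lying flat, 62 mm outside, 18 mm tall; origin under its centre
- wrench: bystander: steel spanner lying flat; origin on its underside
- oil_bottle: bystander: black oil bottle, 70 mm diameter, 170 mm tall; origin under its centre
- spray_can: bystander: bare metal can, 60 mm diameter, 150 mm tall; origin under its centre
- gear: bystander: dark steel gear wheel lying flat, 84 mm diameter, 26 mm tall; origin under its centre
- screwdriver: bystander: stubby screwdriver 120 mm long with a black handle, lying flat; origin on its underside
Not all that is in view belongs to the job. What is meant by the piston is not blue, brown or turquoise, and is the smaller of those in its own colour.

How it is judged:
On the way, in this order (a step that is already met when the one before it is completed fails the run):
1. the piston stands in the tray, let go (x of piston in the frame of tray_in between -0.1 and 0.1 m and y of piston in the frame of tray_in between -0.07 and 0.07 m and z of piston in the frame of tray_in between -0.006 and 0.006 m and angle between piston's own z axis and vertical below 0.15 rad and linear speed of piston below 0.05 m/s and contact force between the fingers and piston below 0.2 N), for 0.2 s.
2. the kickstand is down at its stop, with the frame still leaning (value of joint kickstand above 2.7 rad and angle between frame's own z axis and vertical above 0.12 rad), for 0.2 s.
3. the frame is upright, gripped by its top bar (angle between frame's own z axis and vertical below 0.07 rad and contact force between the fingers and frame above 2 N and distance between the grasp point and grip_bar below 0.09 m), for 0.2 s.
At the end, for the whole second after the job is handed in: Fingers grip the top bar (over 2 N); frame at rest within 0.07 rad of upright; kickstand within 0.1 rad of its down stop; piston let go, upright within 0.15 rad on the tray floor, within 100 mm (x) and 70 mm (y) of its middle; no bystander moved over 40 mm (all of step 1 and all of step 3 and value of joint kickstand above 2.7 rad and angular speed of frame below 0.05 rad/s and distance of each of socket, bearing, wrench, oil_bottle, spray_can, gear, screwdriver from where it was at the start of the episode below 0.04 m); the arm keeps its last pose, push and grip.
It fails at once if a bystander was knocked or moved by more than 40 mm (distance of any of socket, bearing, wrench, oil_bottle, spray_can, gear, screwdriver from where it was at the start of the episode above 0.04 m).
It fails at once if the piston was dropped or slammed into the tray (over 80 N) (contact force between piston and tray above 80 N).
It also fails if it takes over 70 s, if anything falls off the work surface, if the arm or the gripper's body presses on something with over 40 N, if the wrist force passes 120 N, or if a joint passes its speed limit or range.

## Working session

There is one attempt and no reset: what is moved stays moved. The work goes in short steps, Python scripts to look and compute and a tool call to move; the robot and the scene stay as the last step left them, time stands still between calls to the robot, and variables do not carry over. Pictures are saved under pics/ and viewed, at most 10 in all, crops included, and the job is handed in when it is done.

Besides the shell and the picture viewer there is one more tool, called after ">>>" as name(argument=value, ...) on one line, values as JSON. move_arm: Moves the arm, as the interface text tells. Shift numbers are shares of 0.75 m and turn numbers shares of 60 degrees, none past 1 either way. Its arguments: {"type":"object","properties":{"series":{"type":"array"},"claw":{"type":"number"},"squeeze":{"type":"number"}},"required":["series"]}

```bash
mkdir -p pics
cat > h.py <<'E'
import numpy as np, cv2
from scipy.spatial.transform import Rotation as R
from cell import readout, get_image, calibration, ticket
def grab(name):
    s=readout.observe(); im,d=get_image(name); c=calibration(name)
    if name=="wrist":
        T=np.eye(4);T[:3,:3]=R.from_rotvec(s["ee_rot"]).as_matrix();T[:3,3]=s["position"]
        M=T@np.array(c["mount"])
    else: M=np.linalg.inv(np.array(c["view"]))
    np.savez(f"{name}.npz",im=im,d=d,M=M,k=[c[q] for q in("fx","fy","cx","cy","k1")])
    return im,d
def load(name):
    return np.load(f"{name}.npz")
def rays(z,uv):
    fx,fy,cx,cy,k1=z["k"]
    K=np.array([[fx,0,cx],[0,fy,cy],[0,0,1.]])
    return cv2.undistortPoints(np.array(uv,float).reshape(-1,1,2),K,np.array([k1,0,0,0.])).reshape(-1,2)
def pts(z,uv):
    n=rays(z,uv); d=np.array([z["d"][int(v),int(u)] for u,v in uv])
    P=np.c_[n*d[:,None],d]
    return P@z["M"][:3,:3].T+z["M"][:3,3]
def proj(z,P):
    fx,fy,cx,cy,k1=z["k"]; V=np.linalg.inv(z["M"])
    q=np.array(P)@V[:3,:3].T+V[:3,3]; n=q[:,:2]/q[:,2:]; n=n*(1+k1*(n**2).sum(1,keepdims=True))
    return n*[fx,fy]+[cx,cy]
def cloud(z):
    v,u=np.mgrid[0:400,0:640]; uv=np.c_[u.ravel(),v.ravel()]
    return pts(z,uv).reshape(400,640,3)
E
python3 - <<'E'
from h import *
for n in("scene","top"):
    im,d=grab(n); cv2.imwrite(f"pics/{n}0.png",cv2.resize(im[:,:,::-1],(800,500),interpolation=cv2.INTER_CUBIC))
s=readout.observe(); print(s)
E
```

```text
{'clock': 0.1, 'joints': array([ 1.20741162,  0.43515698,  0.0249488 ,  1.57402152, -0.01158217,
        1.13399258, -0.07511788]), 'dq': array([-0.00195881, -0.00018987, -0.00182539, -0.00052481, -0.00089968,
        0.00062257, -0.0004964 ]), 'joint_efforts': array([ 2.47352036e-03, -6.69127107e+01,  9.87883955e-01, -3.15146828e+01,
       -6.04989636e-02,  3.74106586e-02, -2.27351893e-05]), 'position': array([ 0.16098516, -0.60342827,  0.22601492]), 'ee_rot': array([-3.11354955e+00, -4.08208762e-01,  5.03380783e-04]), 'force': array([ 0.07725323, -0.21172177,  0.7782403 ]), 'ft_torque': array([ 0.02030167, -0.02744183, -0.03855434]), 'gripper_force': 0.0, 'width': 0.9960834771785906}
```

View pics/scene0.png

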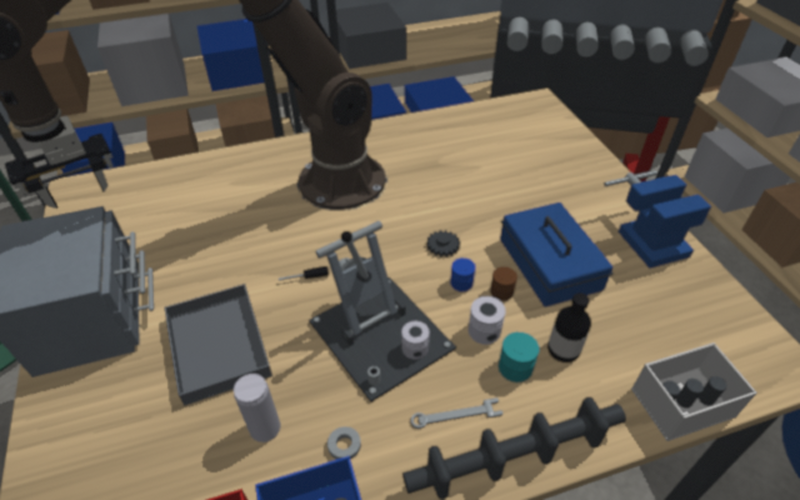

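View pics/top0.png

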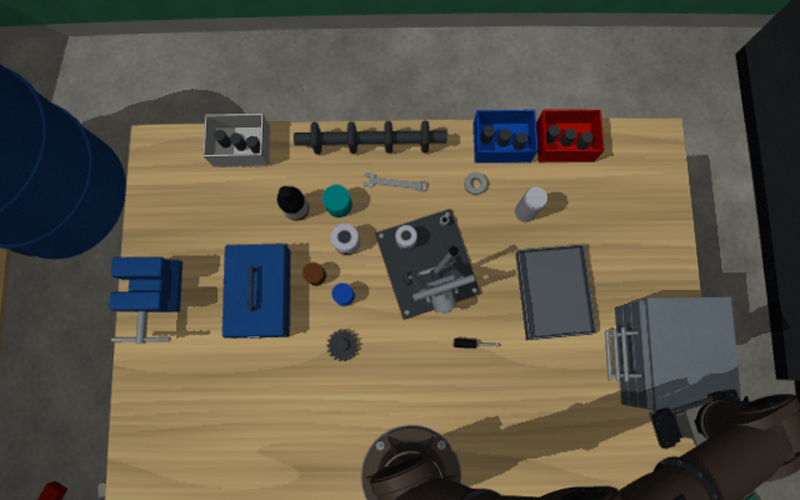

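Candidates in the scene picture: bare piston on the base plate (415,340), larger bare one (487,318), blue (462,274), brown (503,283) and turquoise (519,356). The bare one on the plate is the smaller of its colour, so it fits. I'll confirm it in a crop and measure.

Run:
```python
from h import *
z=load("top"); sc=load("scene")
C=cloud(z); x,y,h=C[...,0],C[...,1],C[...,2]
def rect(m,name):
    p=C[m][:,:2].astype(np.float32); p=p*1000
    r=cv2.minAreaRect(p); print(name,len(p),np.round(r[0],1),np.round(r[1],1),round(r[2],2)); return r
v,u=np.mgrid[0:400,0:640]
box=lambda a,b,c,d:(u>a/1.25)&(u<b/1.25)&(v>c/1.25)&(v<d/1.25)
rect(box(365,495,200,325)&(h>.007)&(h<.018),"plate")
m=box(508,605,240,345)&(h>.02)&(h<.06);rect(m,"traywall")
m=box(390,425,220,252)&(h>.06)&(h<.085);rect(m,"piston");print(np.median(h[m]))
m=box(325,362,220,256)&(h>.055);rect(m,"big");print(np.median(h[m]))
m=box(380,500,200,325)&(h>.19);rect(m,"high");print(h[m].max())
print("corners",pts(z,[(377/1.25+2,234/1.25+1),(447/1.25,210/1.25+2),(481/1.25-3,293/1.25),(405/1.25,318/1.25-2)]).round(3))
# socket, misc
for n,uv in dict(socket=(446,214),sock2=(448,218),foot=(453,251),bar_l=(414,297),bar_r=(472,280),hub=(443,300),screw=(466,343),can=(538,195),oil=(291,192)).items():
    print(n,pts(z,[(uv[0]/1.25,uv[1]/1.25)]).round(3))
a=cv2.resize(sc["im"][150:330,210:450,::-1],(800,600),interpolation=cv2.INTER_CUBIC)
cv2.imwrite("pics/crop1.png",a)
```

```text
plate 2863 [558.3 -57.7] [338.9 337.4] 89.4
traywall 547 [ 471.4 -390.3] [241.8 183.5] 4.25
piston 230 [619.6   7.7] [52.6 54.6] 89.28
0.07133436757978873
big 403 [458.8 109.8] [407.2  71.4] 20.52
0.07785295543844128
high 485 [415.8 -43.3] [ 94.1 271.3] 51.2
1.590191941929022
corners [[ 0.631  0.077  0.014]
 [ 0.692 -0.108  0.016]
 [ 0.47  -0.184  0.013]
 [ 0.412  0.011  0.018]]
socket [[ 0.688 -0.105  0.016]]
sock2 [[ 0.67  -0.108  0.045]]
foot [[ 0.529 -0.098  0.303]]
bar_l [[ 0.437 -0.012  0.223]]
bar_r [[ 0.475 -0.147  0.224]]
hub [[ 0.439 -0.084  0.133]]
screw [[ 0.337 -0.148  0.025]]
can [[ 0.7   -0.33   0.151]]
oil [[0.711 0.291 0.17 ]]
```

View pics/crop1.png

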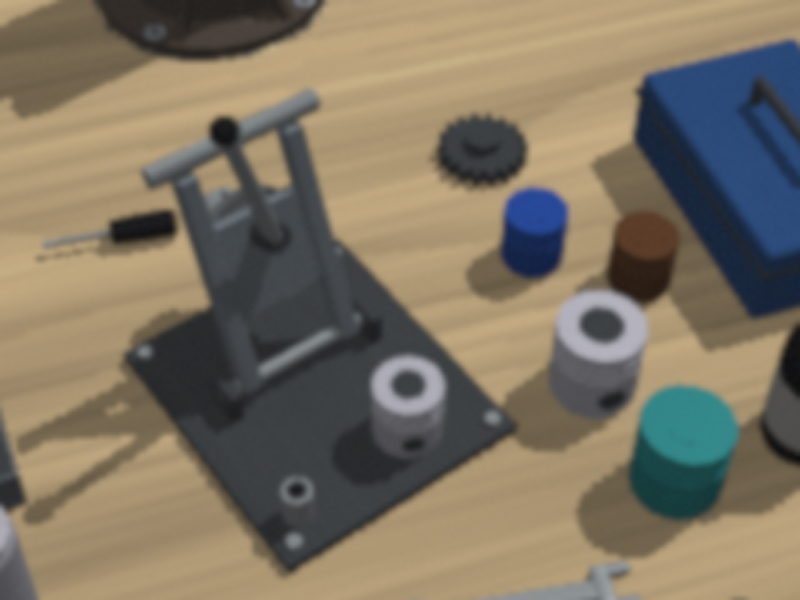

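The crop confirms the piston as the small bare cylinder at crop (407,405) on the plate, clearly smaller than its twin at (598,350). The foot is folded at (224,130). Measured: the piston is at (0.620, 0.008) with its top at 0.071, which matches 12+60 mm. The stand is at (0.527, -0.058) with yaw about 0.30, and the tray at (0.471, -0.390). I'll rise, then go over.

>>> move_arm(series=[[0, 0, 0.267, 0, 0, 0], [0, 0, 0.267, 0, 0, 0], [0, 0, 0.267, 0, 0, 0], [0, 0, 0.267, 0, 0, 0], [0, 0, 0.267, 0, 0, 0]], claw=1, squeeze=25)

```text
clock: 0.6
position: [0.1616, -0.6056, 0.4344]
ee_rot: [3.104, 0.407, 0.004]
force: [-0.3, -0.4, -0.8]
width: 1.003
gripper_force: 0.0
```

>>> move_arm(series=[[0.2, 0.265, 0, 0, 0, 0], [0.2, 0.265, 0, 0, 0, 0], [0.2, 0.265, 0, 0, 0, 0], [0.2, 0.265, 0, 0, 0, 0], [0.2, 0.265, 0, 0, 0, 0]])

```text
clock: 1.1
position: [0.312, -0.4031, 0.4267]
ee_rot: [-3.115, -0.409, 0.0]
force: [0.4, -0.1, 0.8]
width: 1.002
gripper_force: 0.0
```

>>> move_arm(series=[[0.2, 0.265, 0, 0, 0, 0], [0.2, 0.265, 0, 0, 0, 0], [0.2, 0.265, 0, 0, 0, 0], [0.2, 0.265, 0, 0, 0, 0], [0.2, 0.265, 0, 0, 0, 0]])

```text
clock: 1.6
position: [0.4618, -0.2045, 0.4268]
ee_rot: [3.115, 0.408, -0.0]
force: [1.4, -1.5, -0.2]
width: 0.994
gripper_force: 0.0
```

>>> move_arm(series=[[0.2, 0.265, 0, 0, 0, 0], [0.2, 0.265, 0, 0, 0, 0], [0.2, 0.265, 0, 0, 0, 0], [0.2, 0.265, 0, 0, 0, 0], [0.2, 0.265, 0, 0, 0, 0]])

```text
clock: 2.1
position: [0.612, -0.0059, 0.4266]
ee_rot: [3.115, 0.408, -0.001]
force: [1.4, -1.1, -0.2]
width: 1.002
gripper_force: 0.0
```

Run:
```python
from h import *
im,d=grab("wrist"); cv2.imwrite("pics/w1.png",im[:,:,::-1])
z=load("wrist"); C=cloud(z); x,y,h=C[...,0],C[...,1],C[...,2]
m=(abs(x-.62)<.05)&(abs(y-.008)<.05)&(h>.06)&(h<.085)&(z["d"]>0)
print(m.sum(),np.median(h[m]),cv2.minEnclosingCircle((C[m][:,:2]*1000).astype(np.float32)))
print(readout.observe()["joints"].round(3))
m=(abs(x-.68)<.05)&(abs(y+.1)<.05)&(h>.03)&(h<.055)&(z["d"]>0); print("socket",m.sum(),cv2.minEnclosingCircle((C[m][:,:2]*1000).astype(np.float32)) if m.any() else 0)
m=(z["d"]>0)&(h>.004)&(h<.018)&(abs(x-.55)<.25)&(abs(y+.05)<.16)
print(cv2.minAreaRect((C[m][:,:2]*1000).astype(np.float32)))
```

```text
852 0.07193301767480581 ((617.9710083007812, 4.828958511352539), 27.877531051635742)
[ 0.174  0.372 -0.409  1.214  0.139  1.585 -1.509]
socket 159 ((665.443603515625, -97.0005874633789), 11.792745590209961)
((608.0665283203125, -49.97380065917969), (383.728515625, 319.84515380859375), 0.012329252436757088)
```

View pics/w1.png

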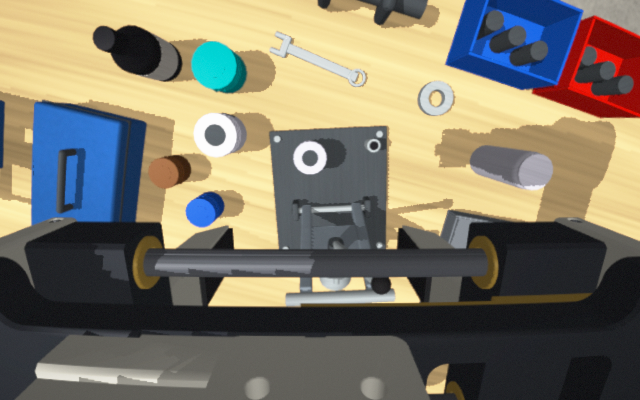

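The picture shows the piston at (310,157) with nothing near it for the fingers to hit: the socket is at (373,145) and the frame is below. It measures (0.618, 0.005) with radius 28 mm. Descending.

>>> move_arm(series=[[0.008, 0.0147, -0.06, 0, 0, 0], [0.008, 0.0147, -0.12, 0, 0, 0], [0.008, 0.0147, -0.18, 0, 0, 0], [0.008, 0.0147, -0.24, 0, 0, 0], [0.008, 0.0147, -0.3, 0, 0, 0]])

```text
clock: 2.65
position: [0.6166, 0.0032, 0.2]
ee_rot: [-3.115, -0.408, 0.001]
force: [0.9, -0.2, -1.4]
width: 1.0
gripper_force: 0.0
```

>>> move_arm(series=[[0, 0, -0.06, 0, 0, 0], [0, 0, -0.12, 0, 0, 0], [0, 0, -0.17, 0, 0, 0], [0, 0, -0.21, 0, 0, 0], [0, 0, -0.229, 0, 0, 0]])

```text
clock: 3.15
position: [0.615, 0.003, 0.027]
ee_rot: [-3.115, -0.408, 0.008]
force: [0.1, -0.1, 0.6]
width: 0.999
gripper_force: 0.0
```

>>> move_arm(series=[[0, 0, 0, 0, 0, 0], [0, 0, 0, 0, 0, 0], [0, 0, 0, 0, 0, 0], [0, 0, 0, 0, 0, 0], [0, 0, 0, 0, 0, 0]], claw=-1, squeeze=25)

```text
clock: 3.65
position: [0.6178, 0.0038, 0.0315]
ee_rot: [-3.115, -0.408, -0.003]
force: [-1.0, 3.8, 2.5]
width: 0.612
gripper_force: 1.8
```

>>> move_arm(series=[[0, 0, 0, 0, 0, 0], [0, 0, 0, 0, 0, 0], [0, 0, 0.01, 0, 0, 0], [0, 0, 0.03, 0, 0, 0], [0, 0, 0.07, 0, 0, 0]])

```text
clock: 4.15
position: [0.6153, 0.0029, 0.082]
ee_rot: [-3.115, -0.408, 0.007]
force: [0.6, -0.7, -2.0]
width: 0.609
gripper_force: 25.0
```

>>> move_arm(series=[[0, 0, 0.06, 0, 0, 0], [0, 0, 0.12, 0, 0, 0], [0, 0, 0.18, 0, 0, 0], [0, 0, 0.24, 0, 0, 0], [0, 0, 0.3, 0, 0, 0]])

```text
clock: 4.65
position: [0.6163, 0.0033, 0.3108]
ee_rot: [3.115, 0.409, 0.001]
force: [0.6, -0.0, -3.7]
width: 0.604
gripper_force: 25.0
```

>>> move_arm(series=[[0, 0, 0.05, 0, 0, 0], [0, 0, 0.1, 0, 0, 0], [0, 0, 0.12, 0, 0, 0], [0, 0, 0.12, 0, 0, 0], [0, 0, 0.12, 0, 0, 0]])

```text
clock: 5.15
position: [0.6166, 0.0033, 0.3974]
ee_rot: [3.115, 0.409, -0.001]
force: [0.8, -0.4, -4.1]
width: 0.608
gripper_force: 25.0
```

>>> move_arm(series=[[-0.02, -0.054, 0, 0, 0, 0], [-0.04, -0.108, 0, 0, 0, 0], [-0.06, -0.162, 0, 0, 0, 0], [-0.08, -0.216, 0, 0, 0, 0], [-0.1, -0.27, 0, 0, 0, 0]])

```text
clock: 5.65
position: [0.5403, -0.2005, 0.3959]
ee_rot: [-3.114, -0.408, 0.005]
force: [1.9, -0.9, -2.8]
width: 0.605
gripper_force: 25.0
```

>>> move_arm(series=[[-0.02, -0.054, 0, 0, 0, 0], [-0.04, -0.108, 0, 0, 0, 0], [-0.06, -0.162, 0, 0, 0, 0], [-0.08, -0.216, 0, 0, 0, 0], [-0.094, -0.254, 0, 0, 0, 0]])

```text
clock: 6.15
position: [0.4688, -0.3926, 0.3956]
ee_rot: [-3.114, -0.403, 0.006]
force: [0.3, -0.6, -3.5]
width: 0.606
gripper_force: 25.0
```

>>> move_arm(series=[[0, 0, -0.05, 0, 0, 0], [0, 0, -0.11, 0, 0, 0], [0, 0, -0.17, 0, 0, 0], [0, 0, -0.23, 0, 0, 0], [0, 0, -0.28, 0, 0, 0]])

```text
clock: 6.65
position: [0.4694, -0.3883, 0.1836]
ee_rot: [-3.112, -0.408, 0.006]
force: [-0.6, -0.1, -3.3]
width: 0.608
gripper_force: 25.0
```

>>> move_arm(series=[[0, 0, -0.05, 0, 0, 0], [0, 0, -0.09, 0, 0, 0], [0, 0, -0.13, 0, 0, 0], [0, 0, -0.15, 0, 0, 0], [0, 0, -0.16, 0, 0, 0]])

```text
clock: 7.15
position: [0.4701, -0.3886, 0.0655]
ee_rot: [-3.112, -0.408, 0.005]
force: [0.5, 0.5, -3.1]
width: 0.604
gripper_force: 25.0
```

>>> move_arm(series=[[0, 0, -0.015, 0, 0, 0], [0, 0, -0.025, 0, 0, 0], [0, 0, -0.03, 0, 0, 0], [0, 0, -0.035, 0, 0, 0], [0, 0, -0.035, 0, 0, 0]])

```text
clock: 7.65
position: [0.4717, -0.3896, 0.0415]
ee_rot: [3.115, 0.408, 0.0]
force: [-0.0, 0.2, -3.6]
width: 0.604
gripper_force: 25.0
```

>>> move_arm(series=[[0, 0, -0.01, 0, 0, 0], [0, 0, -0.017, 0, 0, 0], [0, 0, -0.021, 0, 0, 0], [0, 0, -0.023, 0, 0, 0], [0, 0, -0.025, 0, 0, 0]])

```text
clock: 8.15
position: [0.4714, -0.3895, 0.0234]
ee_rot: [-3.115, -0.408, 0.001]
force: [-7.7, 5.2, 19.9]
width: 0.605
gripper_force: 25.0
```

>>> move_arm(series=[[0, 0, -0.001, 0, 0, 0], [0, 0, -0.001, 0, 0, 0], [0, 0, -0.001, 0, 0, 0]])

```text
clock: 8.45
position: [0.4714, -0.3895, 0.0234]
ee_rot: [3.115, 0.408, -0.0]
force: [-5.8, 3.5, 12.7]
width: 0.608
gripper_force: 25.0
```

>>> move_arm(series=[[0, 0, 0.0015, 0, 0, 0], [0, 0, 0.0015, 0, 0, 0], [0, 0, 0.0015, 0, 0, 0], [0, 0, 0.0015, 0, 0, 0], [0, 0, 0.0015, 0, 0, 0]], claw=1)

```text
clock: 8.95
position: [0.4717, -0.3896, 0.023]
ee_rot: [3.115, 0.408, 0.0]
force: [0.4, -0.4, 0.3]
width: 0.977
gripper_force: 0.0
```

>>> move_arm(series=[[0, 0, 0.005, 0, 0, 0], [0, 0, 0.015, 0, 0, 0], [0, 0, 0.05, 0, 0, 0], [0, 0, 0.1, 0, 0, 0], [0, 0, 0.15, 0, 0, 0]])

```text
clock: 9.45
position: [0.4714, -0.3893, 0.1372]
ee_rot: [-3.114, -0.408, 0.001]
force: [1.2, -0.6, 0.0]
width: 0.998
gripper_force: 0.0
```

Run:
```python
from h import *
im,d=grab("top"); z=load("top"); C=cloud(z); x,y,h=C[...,0],C[...,1],C[...,2]
im,d=grab("wrist"); cv2.imwrite("pics/w2.png",im[:,:,::-1])
z=load("wrist");C=cloud(z); x,y,h=C[...,0],C[...,1],C[...,2]
m=(abs(x-.471)<.06)&(abs(y+.39)<.06)&(h>.05)&(h<.085)&(z["d"]>0)
print(m.sum(),np.percentile(h[m],[5,50,95]),cv2.minEnclosingCircle((C[m][:,:2]*1000).astype(np.float32)))
print(readout.observe()["joints"].round(3))
```

```text
3571 [0.06253602 0.06386409 0.06501454] ((471.906982421875, -389.4836120605469), 27.961803436279297)
[ 0.774  0.508 -0.248  1.691  0.148  0.951 -0.839]
```

View pics/w2.png

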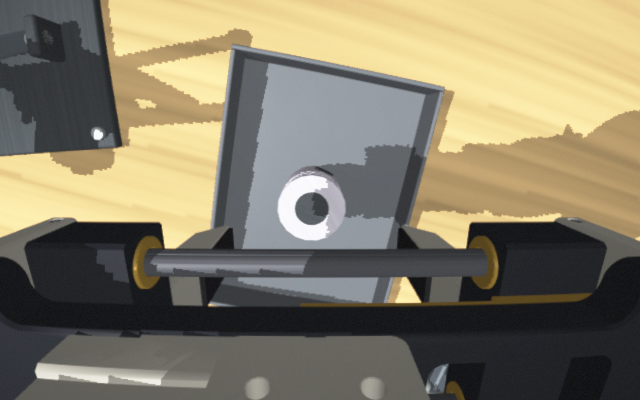

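The piston stands upright at (310,205) in the tray, with its top at 0.064 as expected. Next I'll shut the fingers and go to the -y side of the foot.

>>> move_arm(series=[[0, 0, 0.06, 0, 0, 0], [0, 0, 0.12, 0, 0, 0], [0, 0, 0.184, 0, 0, 0], [0.02, 0.055, 0.184, 0, 0, 0], [0.04, 0.11, 0.184, 0, 0, 0]], claw=-1)

```text
clock: 10.05
position: [0.5021, -0.3077, 0.2756]
ee_rot: [3.113, 0.402, 0.004]
force: [1.7, 1.5, -0.8]
width: 0.615
gripper_force: 0.0
```

>>> move_arm(series=[[0.02, 0.06, 0, 0, 0, 0], [0.04, 0.12, 0, 0, 0, 0], [0.061, 0.187, 0, 0, 0, 0], [0.061, 0.187, 0, 0, 0, 0], [0.061, 0.187, 0, 0, 0, 0]])

```text
clock: 10.55
position: [0.5477, -0.165, 0.2738]
ee_rot: [-3.114, -0.414, -0.0]
force: [-0.6, -0.9, -0.2]
width: 0.178
gripper_force: 0.0
```

Run:
```python
from h import *
im,d=grab("scene"); cv2.imwrite("pics/s2.png",cv2.resize(im[130:310,180:420,::-1],(800,600),interpolation=cv2.INTER_CUBIC))
im,d=grab("top"); z=load("top")
C=cloud(z); x,y,h=C[...,0],C[...,1],C[...,2]
m=(abs(x-.529)<.04)&(abs(y+.1)<.03)&(h>.27)&(h<.32)&(z["d"]>0)
print(m.sum(), C[m].mean(0) if m.any() else 0, C[m].min(0),C[m].max(0)); print(readout.observe()["position"])
```

```text
Traceback (most recent call last):
ValueError: zero-size array to reduction operation minimum which has no identity
```

View pics/s2.png

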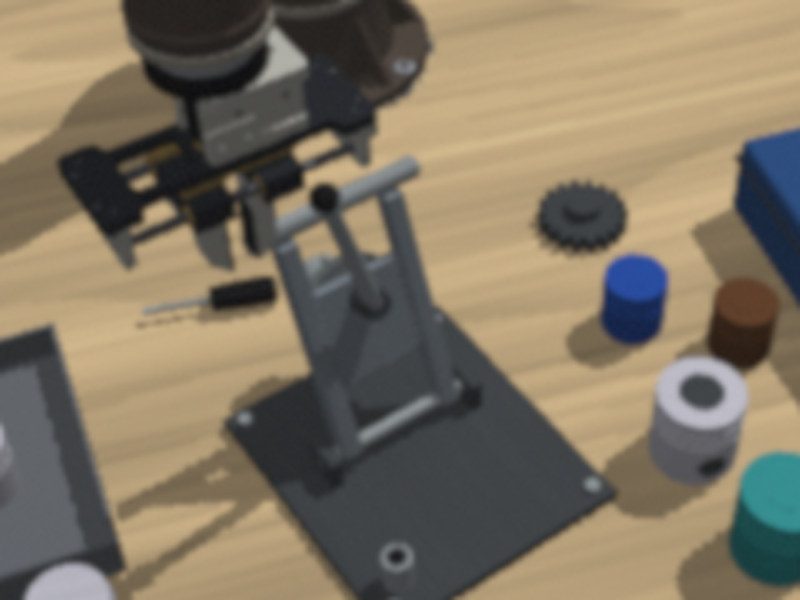

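The foot is at crop (324,198), with the shut fingers on its -y side at (255,225), clear of the bar. Pushing gently along the stand's +y.

>>> move_arm(series=[[0, 0, 0, 0, 0, 0], [0, 0, 0, 0, 0, 0], [-0.006, 0.018, 0, 0, 0, 0], [-0.012, 0.037, 0, 0, 0, 0], [-0.018, 0.055, 0, 0, 0, 0]])

```text
clock: 11.15
position: [0.5333, -0.1238, 0.2737]
ee_rot: [-3.115, -0.409, -0.0]
force: [-0.2, -0.9, 1.0]
width: 0.005
gripper_force: 0.5
```

>>> move_arm(series=[[-0.006, 0.017, 0, 0, 0, 0], [-0.012, 0.034, 0, 0, 0, 0], [-0.018, 0.051, 0, 0, 0, 0], [-0.024, 0.068, 0, 0, 0, 0], [-0.03, 0.085, 0, 0, 0, 0]])

```text
clock: 11.65
position: [0.5109, -0.0607, 0.2736]
ee_rot: [-3.115, -0.409, 0.0]
force: [0.1, -0.8, -0.2]
width: 0.008
gripper_force: 0.1
```

>>> move_arm(series=[[-0.004, 0.013, 0, 0, 0, 0], [-0.008, 0.026, 0, 0, 0, 0], [-0.008, 0.026, 0, 0, 0, 0], [-0.008, 0.026, 0, 0, 0, 0], [-0.008, 0.026, 0, 0, 0, 0]])

```text
clock: 12.15
position: [0.5056, -0.0431, 0.2736]
ee_rot: [3.115, 0.407, -0.0]
force: [0.7, -0.1, -0.4]
width: 0.006
gripper_force: 0.0
```

Run:
```python
from h import *
im,d=grab("scene"); cv2.imwrite("pics/s3.png",cv2.resize(im[130:310,180:420,::-1],(800,600),interpolation=cv2.INTER_CUBIC))
print(readout.observe()["joints"].round(3))
```

```text
[ 0.317  0.239 -0.413  1.758  0.104  1.166 -1.438]
```

View pics/s3.png

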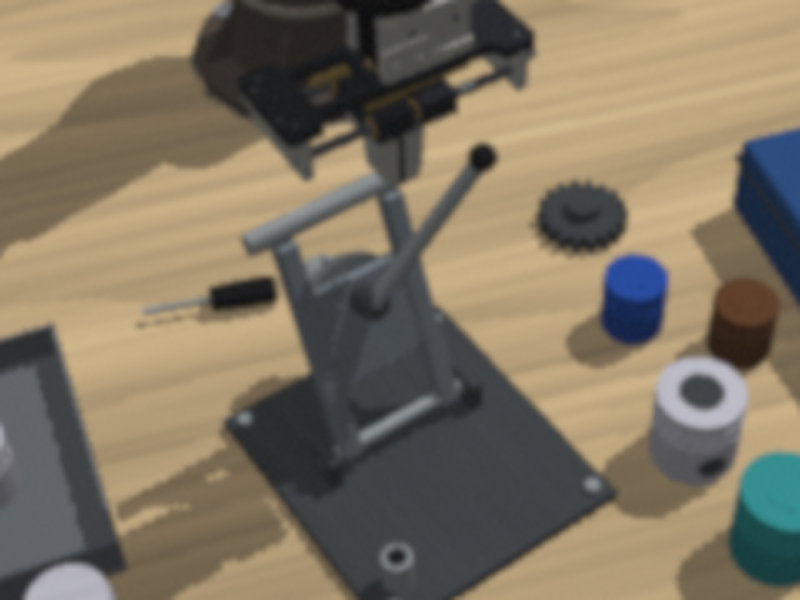

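The leg is past top centre and falling: the foot is at crop (482,157), clear of the fingers. I'll rise, open, and turn 92 degrees above the bar while it drops.

>>> move_arm(series=[[0, 0, 0.06, 0, 0, 0], [0, 0, 0.1, 0, 0, 0.13], [-0.03, -0.025, 0.1, 0, 0, 0.27], [-0.066, -0.05, 0.1, 0, 0, 0.4], [-0.066, -0.05, 0.1, 0, 0, 0.53]], claw=1)

```text
clock: 12.7
position: [0.4535, -0.0831, 0.3489]
ee_rot: [2.882, 1.247, -0.002]
force: [0.7, 0.8, -1.0]
width: 0.39
gripper_force: 0.0
```

>>> move_arm(series=[[0, 0, 0, 0, 0, 0.13], [0, 0, 0, 0, 0, 0.27], [0, 0, 0, 0, 0, 0.4], [0, 0, 0, 0, 0, 0.53], [0, 0, 0, 0, 0, 0.67]])

```text
clock: 13.2
position: [0.4559, -0.0804, 0.3486]
ee_rot: [2.275, 2.167, 0.0]
force: [0.3, 0.3, 0.7]
width: 0.825
gripper_force: 0.0
```

>>> move_arm(series=[[0, 0, 0, 0, 0, 0.13], [0, 0, 0, 0, 0, 0.26], [0, 0, 0, 0, 0, 0.333], [0, 0, 0, 0, 0, 0.333], [0, 0, 0, 0, 0, 0.333]])

```text
clock: 13.7
position: [0.4559, -0.0802, 0.3486]
ee_rot: [-1.875, -2.521, -0.0]
force: [-0.5, -0.5, -0.1]
width: 1.0
gripper_force: 0.0
```

Run:
```python
from h import *
im,d=grab("scene"); cv2.imwrite("pics/s4.png",cv2.resize(im[130:310,180:420,::-1],(640,480),interpolation=cv2.INTER_CUBIC))
im,d=grab("wrist"); s=readout.observe(); print(s["joints"].round(3),s["position"],R.from_rotvec(s["ee_rot"]).as_matrix()[:,1])
z=load("wrist"); C=cloud(z); x,y,h=C[...,0],C[...,1],C[...,2]
m=(z["d"]>0)&(h>.2)&(h<.24)&(abs(x-.456)<.09)&(abs(y+.08)<.1); print(m.sum())
if m.any():
    print(C[m].mean(0),C[m].max(0)); print(cv2.minAreaRect((C[m][:,:2]*1000).astype(np.float32)))
cv2.imwrite("pics/w4.png",im[:,:,::-1]); a=cv2.imread("pics/s4.png"); w=cv2.resize(im[:,:,::-1],(560,350))
cv2.imwrite("pics/m4.png",np.hstack([cv2.resize(a,(400,300)),cv2.resize(w,(400,300))]))
```

```text
[ 0.541  0.126 -0.538  1.711  0.067  1.322  0.283] [ 0.45589372 -0.08004272  0.34858667] [9.57379764e-01 2.88832108e-01 4.99488539e-06]
2641
[ 0.45712242 -0.06874412  0.22101964] [ 0.49119093 -0.00734783  0.2264364 ]
((460.3823547363281, -70.82714080810547), (24.615039825439453, 131.46446228027344), 17.723896026611328)
```

View pics/m4.png

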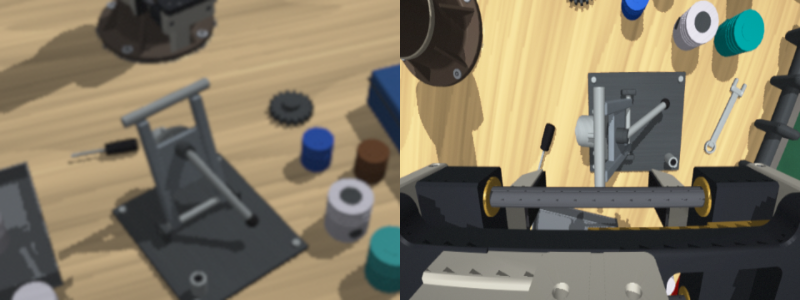

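Run:
```python
from h import *
im,d=grab("scene"); z=load("scene")
O=np.array([.527,-.058,.03]);c,s=np.cos(.305),np.sin(.305)
def foot(k,a=.38):
    f=np.array([87,135*np.sin(k),120+135*np.cos(k)])/1000
    x=f[0]*np.cos(a)-f[2]*np.sin(a); zz=f[0]*np.sin(a)+f[2]*np.cos(a)
    return O+[c*x-s*f[1],s*x+c*f[1],zz]
for k in(2.2,2.5,2.7,2.8): print(k,proj(z,[foot(k)]).round(1))
g=im.max(2).astype(int); sub=g[200:300,260:360]; m=(sub<35).astype(np.uint8)
n,l,st,ce=cv2.connectedComponentsWithStats(m)
print([(st[i,4],ce[i]+[260,200]) for i in range(1,n) if st[i,4]>15])
```

```text
2.2 [[346.2 234.7]]
2.5 [[339.8 248.7]]
2.7 [[333.8 257. ]]
2.8 [[330.4 260.9]]
[(np.int32(21), array([330.95238095, 262.9047619 ]))]
```

The foot is at (331,263), which matches the prediction for 2.8 rad, so the kickstand is down. The bar is at (0.458, -0.080), z 0.217. Descending and gripping.

>>> move_arm(series=[[0.004, 0.001, -0.05, 0, 0, 0], [0.004, 0.001, -0.1, 0, 0, 0], [0.004, 0.001, -0.15, 0, 0, 0], [0.004, 0.001, -0.18, 0, 0, 0], [0.004, 0.001, -0.2, 0, 0, 0]])

```text
clock: 14.35
position: [0.4579, -0.0791, 0.1967]
ee_rot: [-1.87, -2.521, 0.002]
force: [0.4, -0.2, -0.0]
width: 0.997
gripper_force: 0.0
```

>>> move_arm(series=[[0, 0, 0, 0, 0, 0], [0, 0, 0, 0, 0, 0], [0, 0, 0, 0, 0, 0], [0, 0, 0, 0, 0, 0], [0, 0, 0, 0, 0, 0]], claw=-1, squeeze=20)

```text
clock: 14.85
position: [0.4593, -0.0792, 0.1993]
ee_rot: [1.87, 2.523, 0.001]
force: [0.5, -0.4, -0.4]
width: 0.617
gripper_force: 0.0
```

>>> move_arm(series=[[0, 0, 0, 0, 0, 0], [0, 0, 0, 0, 0, 0], [0, 0, 0, 0, 0, 0], [0, 0, 0, 0, 0, 0], [0, 0, 0, 0, 0, 0]])

```text
clock: 15.35
position: [0.4594, -0.079, 0.1987]
ee_rot: [1.87, 2.524, 0.001]
force: [0.3, -1.3, -4.3]
width: 0.188
gripper_force: 20.0
```

The width of 17.3 mm matches the bar, gripped at 20 N. Swinging upright along the arc.

>>> move_arm(series=[[0.0095, 0.003, 0.0037, 0, 0, 0], [0.0192, 0.006, 0.0071, 0, 0, 0], [0.029, 0.0091, 0.01, 0, 0, 0], [0.0388, 0.0122, 0.0125, 0, 0, 0], [0.0488, 0.0154, 0.0147, 0, 0, 0]])

```text
clock: 15.85
position: [0.4961, -0.0675, 0.2099]
ee_rot: [1.87, 2.524, -0.0]
force: [-3.2, -2.5, 3.8]
width: 0.191
gripper_force: 20.0
```

>>> move_arm(series=[[0.0126, 0.004, 0.0021, 0, 0, 0], [0.0252, 0.0079, 0.0035, 0, 0, 0], [0.0354, 0.0111, 0.0041, 0, 0, 0], [0.043, 0.0135, 0.0044, 0, 0, 0], [0.0455, 0.0143, 0.0044, 0, 0, 0]])

```text
clock: 16.35
position: [0.5305, -0.0567, 0.2129]
ee_rot: [1.87, 2.524, 0.001]
force: [-2.8, -3.1, 3.2]
width: 0.188
gripper_force: 20.0
```

>>> move_arm(series=[[0, 0, 0, 0, 0, 0], [0, 0, 0, 0, 0, 0], [0, 0, 0, 0, 0, 0], [0, 0, 0, 0, 0, 0], [0, 0, 0, 0, 0, 0]])

```text
clock: 16.85
position: [0.5294, -0.0571, 0.2129]
ee_rot: [1.871, 2.524, -0.0]
force: [-0.5, -4.0, 0.5]
width: 0.191
gripper_force: 20.0
```

Run:
```python
from h import *
im,d=grab("scene"); cv2.imwrite("pics/s5.png",cv2.resize(im[110:330,150:450,::-1],(800,586),interpolation=cv2.INTER_CUBIC))
s=readout.observe(); print(s["position"],s["force"],s["gripper_force"],s["width"])
p=(s["position"][:2]-[.527,-.058])@np.array([np.cos(.305),np.sin(.305)]); print("bar x, angle",p,p/.2)
# foot / upright check
z=load("scene"); O=np.array([.527,-.058,.03]);c,q=np.cos(.305),np.sin(.305)
W=lambda x,y,h:O+[c*x-q*y,q*x+c*y,h]
print(proj(z,[W(.083,.045,-.007),W(0,.075,.2),W(0,-.075,.2)]))
```

```text
[ 0.52944364 -0.05704409  0.21291389] [-0.70374465 -3.27054639  0.27478137] 20.00441998243332 0.1899441505560915
bar x, angle 0.002617912275198605 0.013089561375993023
[[330.10569102 268.22424814]
 [320.72569157 190.04732727]
 [268.40322182 216.20271122]]
```

View pics/s5.png

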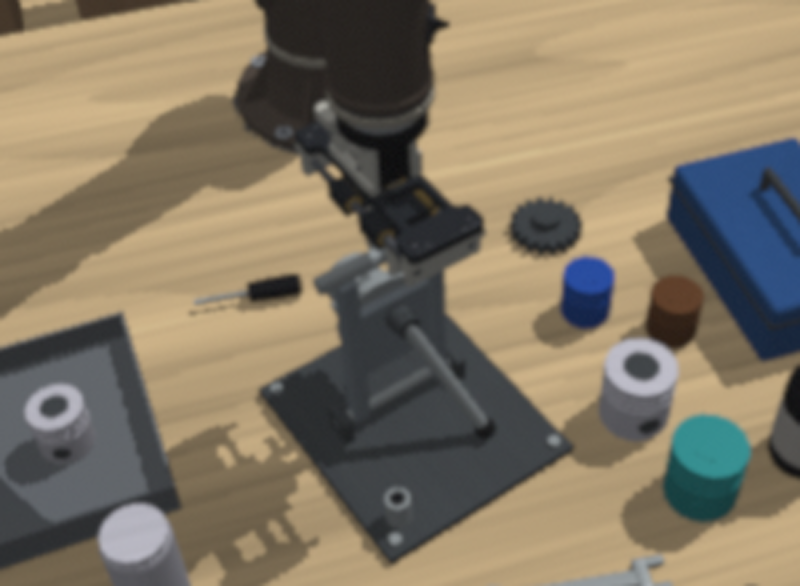

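The picture shows the frame upright with its bar gripped and the foot at crop (485,427), on its predicted spot on the plate. The piston is upright in the tray and the other things have not moved. Handing in.

```bash
python3 -c "
from cell import ticket
print(ticket.sign_off())"
```

```text
the job is handed in; nothing more can be done
None
```

The job is handed in, with no verdict returned: the piston stands crown up in the tray, the kickstand is down at its stop, and the frame is held upright by its top bar (about 0.01 rad off, 20 N grip), at about 17 s of the 70 s allowed.

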